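# Close the sunken stop valve until it is snug, and cap it again

## Task

Take the dust cap off the round well of the stop valve and lay it aside, close the valve by turning its small wing knob clockwise until it is just snug on its seat (feel for the seat and stop there: forcing it crushes the washer, and do not lever against the wall of the well), then put the cap back on, fully home, and let go. Leave everything else on the bench where it is.

Things in the scene. Friction and masses are not known exactly. Their poses are not given: they have to be found in the camera images.
- rig: Valve rig, fixed to the bench. Plywood board 240 x 340 x 18 mm; origin at the centre of its underside, x and y along its edges. It carries a grey valve box, 110 x 110 mm, top 68 mm above the bench, centred at (-30, -70) mm of the board; a round pressure gauge, 63 mm across, top at 97 mm, centred at (75, -70) mm; and a brass plug out of the box's other side, to x = -112 mm.
- sleeve: White plastic sleeve standing on the valve box: the wall of the well. 82 mm outside, 72 mm inside, 40 mm deep: rim 108 mm above the bench, floor of the well (box top) 68 mm. Origin at the centre of its lower end. It cracks if the fingers press on it with more than 15 N.
- mouth (a point): Centre of the mouth of the well, on the valve's axis, at the height of the sleeve's rim (108 mm above the bench).
- lay (a point): A free flat place on the board's plywood (18 mm above the bench) where the cap can lie; nothing stands within 60 mm of it.
- knob_grip (a point): Centre of the knob's wing, on the valve's axis, 19 mm below the rim. The wing is a steel bar 34 mm long (along this point's x), 10 mm thick (its y) and 18 mm tall (80 to 98 mm above the bench) on a hub 17 mm across that goes down to 78 mm. The knob turns in place: it neither rises nor sinks.
- knob (a joint): Knob angle in rad: 0 fully open, growing as it is turned clockwise seen from above (closing). It starts between 0.1 and 1.2; where the plug meets the seat differs from valve to valve, anywhere from 1.7 to 3.3. It turns against a steady friction of 0.12 N m and stays where it is left, also when snug.
- plug: Rubber-faced plug inside the valve box, out of sight, driven down onto the seat by the knob, 2.5 mm per rad; origin at its centre. From first touch the knob's torque rises above its running friction by about 1.3 N m per rad. Snug is 0.05 to 0.2 N m above running friction; 0.35 N m above it (140 N on the seat) crushes the washer.
- cap: White plastic dust cap of the well: flange 84 mm across, 4 mm thick; below it a spigot 68 mm across, 6 mm deep, that enters the 72 mm well; on top an upright pull tab 34 mm long (the cap's x), 12 mm thick (its y), up to 24 mm above the flange's underside. Origin at the centre of the flange's underside, level with the rim when home. About 40 g.
- tape: Bystander: spool of thread-seal tape, 54 mm across, 19 mm high, on the board's corner. Origin at its underside.
- nut: Bystander: brass nut, 27 mm across, 18 mm high, on the board's corner. Origin at its underside.
- coupling: Bystander: white pipe coupling, 60 mm across, 55 mm high, on the bench. Origin at its underside.
- soap: Bystander: pump bottle of soap, 68 mm across, 160 mm high. Origin at its underside.
- tin: Bystander: round aluminium tin, 88 mm across, 38 mm high. Origin at its underside.
- spray: Bystander: white spray can, 60 mm across, 205 mm high. Origin at its underside.
- wrench: Bystander: steel wrench lying on the bench.

How it is judged:
By the outcome, as a careful person would: the job done as asked, in the order asked, and still so for the second after the job is handed in, with the robot touching nothing.
It also fails if it takes over 72 s, if anything falls off the work surface, if the arm or the gripper's body presses on something with over 40 N, if the wrist force passes 120 N, or if a joint passes its speed limit or range.

## Robot

A 7-joint arm with a two-finger parallel gripper is mounted at the origin on the work surface. World frame = base frame: x ahead of the robot, y to its left, z up, the work surface at z = 0. Lengths are in m, angles in degrees, forces in N, time in s.
With the tool pointing down it reaches from about 0.4 to 0.875 m from the base axis. Payload 6.5 kg.
Tool frame: the origin (TCP) lies at the very end of the fingers, on their centre line; the grasp point (between the pads) lies 19 mm behind it; z points along the fingers, y is the line along which they close (so a half turn about z gives the same grasp; the last joint's range is limited). The gripper opens to 88 mm and grips with 3 to 60 N. Pads are 18 mm wide; open, the fingers measure 123 mm over their backs; the gripper's body (75 mm by 187 mm) begins 45 mm behind the grasp point.
Start: joints at [69.546, 30.733, -0.252, 88.115, 0.149, 61.152, -4.079], TCP at [0.186, -0.623, 0.239] pointing down, gripper open.
Joint ranges: [-154.64, 154.64], [-21.42, 123.67], [-72.66, 72.17], [13.99, 137.28], [-74.86, 254.86], [10.95, 109.41], [-158.01, 158.01]. Speed limits (degrees/s): [136.94, 136.94, 180, 180, 180, 180, 180].

## Interface

Orientations are given as a 3x3 rotation matrix whose columns are the frame's x, y, z axes.
In Python, from bench import robot, optics, monitor, sign_off gives the robot as it stands (robot), with the cameras (optics), the readings (monitor) and the job as plain functions.
- The arm moves only by the shell command python3 jog.py FILE [FORCE], which reads ROWS from the file FILE. ROWS is a JSON list that holds a single list of rows (three levels of brackets), with 1 to 20 rows, each of 7 numbers: a rotation vector rx, ry, rz in degrees, then dx, dy, dz in m, then the finger opening in m; each row is the pose to reach, as a shift and turn from the pose commanded when the command began, along the tool's axes at that moment; what a row does not reach only later rows make up. A row lasts 1/8 s, in which the tool goes at most 0.0625 m and 10.7 degrees, less where a joint would pass 70% of its speed; a pose out of reach is approached as far as the arm can. The fingers move at their own pace and stop on an object; FORCE is the grip in N (left out, the last holds). Time passes only in rows, so rows that do not move let the fingers close. It prints the time, the measured TCP pose, the force, the opening and the grip force at its end. Input that does not fit is refused with a message, and nothing moves.
- monitor.sense(): the state, without advancing time (a new reading comes with each control period).
- optics.get_image(name): name is "side" or "top" or "wrist"; returns a dict with "frame" (420x560x3 uint8, red, green, blue), "depth" (420x560 float32, m along the optical axis (not along the pixel's ray), 0 where there is no reading), "fx", "fy", "cx", "cy" (pixels), "camera_from_world" (4x4, takes a point from world to camera coordinates); the wrist camera has in their place "tool_from_camera" (4x4, takes a point from camera to tool coordinates, whose origin is the TCP and whose axes are the flange's). Camera axes: x right, y up, looking along -z (the intrinsics and any distortion apply to the point x, -y, -z); pixel columns grow to the right and rows downward; lengths in m; the calibration is good to about 2 mm. The wrist camera is an equidistant fisheye: a pixel r from the principal point sees the ray r / f radians off the axis. A picture is of the moment at which its call begins: read the wrist's pose just before it.
- sign_off(): hands the job in; it is judged then, once.
The state is a dict: "t": time; "joint_positions": joint angles; "joint_velocities": joint speeds; "joint_efforts": joint torques, N m; "position": TCP position; "eef_rot": TCP orientation; "ft_force": force on the tool from outside, world axes, zero at the start; "torque": the same for the moment, N m; "gripper_width": finger opening in m; "grip_force": force on a finger pad.
Only numpy, scipy, OpenCV 4.12 (cv2) and the standard library are available. Lean on these libraries where they do the work, as an engineer would, in place of code of your own. Each camera call takes 0.05 s, during which the arm holds its last target. There are 200 camera calls.

## Working session

There is one attempt and no reset: what is moved stays moved. The work goes in short steps, Python scripts to look and compute and a shell command to move; the robot and the scene stay as the last step left them, time stands still between calls to the robot, and variables do not carry over. Pictures are saved under pics/ and viewed, at most 10 in all, crops included, and the job is handed in when it is done.

```bash
ls; mkdir -p pics
python3 - <<'E'
from bench import robot, optics, monitor, sign_off
import cv2,numpy as np
s=monitor.sense();print({k:np.round(v,3).tolist() for k,v in s.items()})
for n in("top","side"):
    d=optics.get_image(n);cv2.imwrite(f"pics/{n}0.png",d["frame"][...,::-1]);print(n,d["fx"],d["fy"],d["cx"],d["cy"],d["camera_from_world"].round(3).tolist(),(d["depth"]>0).mean(),[k for k in d])
E
```

```text
bench.py
jog.py
pics
{'t': 0.0, 'joint_positions': [69.546, 30.778, -0.255, 88.171, 0.151, 61.153, -4.08], 'joint_velocities': [0.093, 0.047, -0.063, 0.12, 0.01, -0.106, 0.035], 'joint_efforts': [0.001, -57.099, 0.991, -25.16, -0.056, 0.018, 0.0], 'position': [0.186, -0.622, 0.238], 'eef_rot': [[0.958, 0.287, -0.001], [0.287, -0.958, 0.002], [-0.0, -0.002, -1.0]], 'ft_force': [-0.04, 0.975, 0.055], 'torque': [0.026, 0.02, 0.001], 'grip_force': 0.0, 'gripper_width': 0.088}
top 513.430026851526 513.430026851526 284.66298873374257 209.9918165291601 [[-0.022, -1.0, -0.013, 0.008], [0.984, -0.024, 0.179, -0.513], [-0.179, -0.008, 0.984, -1.301], [0.0, 0.0, 0.0, 1.0]] 0.9961479591836735 ['frame', 'depth', 'fx', 'fy', 'cx', 'cy', 'camera_from_world']
side 474.0991746534256 474.0991746534256 274.1093898813304 205.85555888203086 [[-0.981, -0.195, -0.015, 0.504], [0.08, -0.473, 0.877, -0.12], [-0.178, 0.859, 0.479, -1.24], [0.0, 0.0, 0.0, 1.0]] 0.9960586734693877 ['frame', 'depth', 'fx', 'fy', 'cx', 'cy', 'camera_from_world']
```

View pics/top0.png

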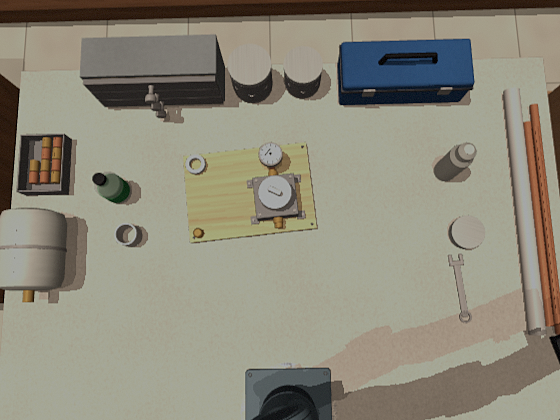

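View pics/side0.png

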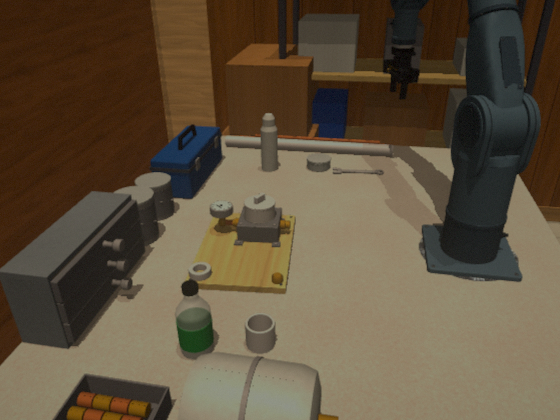

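The top view shows the rig's board around (252,192), with the capped well at (275,192), the gauge at (270,155), the tape at (195,163) and the nut at (198,233). The left part of the board, near (225,195), is free.

```bash
cat > h.py <<'E'
import numpy as np,cv2
from bench import robot, optics, monitor, sign_off
def fixed(n):
    d=optics.get_image(n);v,u=np.mgrid[:420,:560];z=d["depth"].astype(float)
    pc=np.stack([(u-d["cx"])/d["fx"]*z,-(v-d["cy"])/d["fy"]*z,-z],-1)
    T=np.linalg.inv(d["camera_from_world"]);return d["frame"],pc@T[:3,:3].T+T[:3,3],z>0
def wrist():
    s=monitor.sense();d=optics.get_image("wrist");v,u=np.mgrid[:420,:560];z=d["depth"].astype(float)
    x=(u-d["cx"])/d["fx"];y=(v-d["cy"])/d["fy"];r=np.hypot(x,y)+1e-9;k=np.tan(np.minimum(r,1.5))/r
    pc=np.stack([x*k*z,-y*k*z,-z],-1)
    T=d["tool_from_camera"];p=pc@T[:3,:3].T+T[:3,3]
    return d["frame"],p@np.array(s["eef_rot"]).T+np.array(s["position"]),(z>0)&(r<1.45)
def rect(p):  # min area rect in mm of xy
    return cv2.minAreaRect((p[:,:2]*1000).astype(np.float32))
E
python3 - <<'E'
from h import *
for n in("top","side"):
    f,P,ok=fixed(n)
    hsv=cv2.cvtColor(f,cv2.COLOR_RGB2HSV)
    near=ok&(abs(P[...,0]-.55)<.25)&(abs(P[...,1]-.04)<.25)
    wood=near&(abs(P[...,2]-.018)<.006)&(hsv[...,1]>80);print(n,"wood",rect(P[wood]),np.median(P[wood][:,2]))
    q=near&(hsv[...,1]<60)&(np.hypot(P[...,0]-.545,P[...,1]+.0)<.07)
    for a,b in((.104,.118),(.122,.14)):
        m=q&(P[...,2]>a)&(P[...,2]<b);p=P[m];print(a,len(p),np.median(p,0).round(4) if len(p) else 0, (cv2.minEnclosingCircle((p[:,:2]*1000).astype(np.float32)),rect(p)) if len(p) else 0)
E
```

```text
top wood ((570.55712890625, 91.3686752319336), (234.9248809814453, 337.89862060546875), 5.261866569519043) 0.01766527426382214
0.104 760 [0.5482 0.0201 0.1117] (((549.7086791992188, 19.599964141845703), 41.92502975463867), ((550.0466918945312, 20.80721092224121), (80.58853912353516, 82.8764877319336), 88.60449981689453))
0.122 69 [0.5491 0.02   0.1312] (((550.5946044921875, 19.292755126953125), 17.14082908630371), ((549.4374389648438, 19.67780876159668), (33.48622131347656, 12.505512237548828), 64.03941345214844))
side wood ((571.9017333984375, 95.25971221923828), (241.3795166015625, 345.27423095703125), 5.402409076690674) 0.01838039660243196
0.104 306 [0.5409 0.0328 0.1124] (((545.7499389648438, 22.01202392578125), 43.777618408203125), ((548.514892578125, 25.44150161743164), (80.42223358154297, 81.23167419433594), 9.252954483032227))
0.122 35 [0.5475 0.0255 0.1313] (((549.59814453125, 19.76581573486328), 18.974340438842773), ((548.0768432617188, 20.77571678161621), (37.4180908203125, 12.193113327026367), 63.4968147277832))
```

```bash
cat >> h.py <<'E'
def delta(p,ang=None):  # shift (tool axes) and rz to reach TCP p with tool y at azimuth ang (deg, mod 180)
    s=monitor.sense();R=np.array(s["eef_rot"]);print("d",(R.T@(np.array(p)-s["position"])).round(4),end=" ")
    if ang is not None:
        a=np.degrees(np.arctan2(R[1,1],R[0,1]));print("rz",round(-((ang-a+90)%180-90),2),end=" ")
    print("q",np.round(s["joint_positions"],1)," z",R[:,2].round(4))
E
echo '[[[0,0,-47,0.53,-0.51,0.03,0.088],[0,0,-47,0.53,-0.51,0.03,0.088],[0,0,-47,0.53,-0.51,0.03,0.088],[0,0,-47,0.53,-0.51,0.03,0.088],[0,0,-47,0.53,-0.51,0.03,0.088],[0,0,-47,0.53,-0.51,0.03,0.088],[0,0,-47,0.53,-0.51,0.03,0.088],[0,0,-47,0.53,-0.51,0.03,0.088],[0,0,-47,0.53,-0.51,0.03,0.088],[0,0,-47,0.53,-0.51,0.03,0.088],[0,0,-47,0.53,-0.51,0.03,0.088],[0,0,-47,0.53,-0.51,0.03,0.088],[0,0,-47,0.53,-0.51,0.03,0.088],[0,0,-47,0.53,-0.51,0.03,0.088],[0,0,-47,0.53,-0.51,0.03,0.088],[0,0,-47,0.53,-0.51,0.03,0.088]]]' > path.dat && python3 jog.py path.dat 20
python3 - <<'E'
from h import *
delta([.5497,.0197,.16],-26)
f,P,ok=wrist();cv2.imwrite("pics/w1.png",f[...,::-1])
hsv=cv2.cvtColor(f,cv2.COLOR_RGB2HSV)
q=ok&(hsv[...,1]<60)&(np.hypot(P[...,0]-.55,P[...,1]-.02)<.06)
for a,b in((.106,.118),(.125,.14)):
    p=P[q&(P[...,2]>a)&(P[...,2]<b)];print(len(p),np.median(p,0).round(4),cv2.minEnclosingCircle((p[:,:2]*1000).astype(np.float32)),rect(p))
E
```

```text
t: 2.2
position: [0.5476, 0.0164, 0.2088]
eef_rot: [[0.445, 0.895, -0.0], [0.895, -0.445, -0.001], [-0.001, 0.0, -1.0]]
ft_force: [0.4, 0.7, 0.1]
gripper_width: 0.0881
grip_force: 0.0
d [0.0039 0.0004 0.0488] rz -0.45 q [ 13.7  25.1 -25.9 104.2  13.4  53.7 -44.5]  z [-1.e-04 -7.e-04 -1.e+00]
7864 [0.5517 0.0239 0.1124] ((549.41552734375, 21.07122039794922), 42.052406311035156) ((549.3309326171875, 21.453872680664062), (83.05245208740234, 82.87218475341797), 12.131656646728516)
754 [0.5495 0.022  0.1323] ((549.0250244140625, 20.837757110595703), 17.331438064575195) ((548.7853393554688, 21.082134246826172), (34.07569885253906, 11.47044849395752), 63.56227111816406)
```

View pics/w1.png

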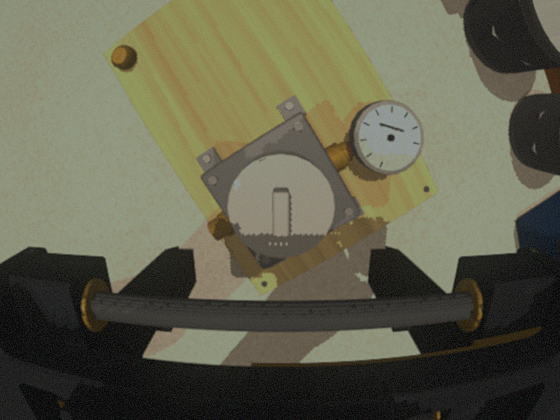

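```bash
echo '[[[0,0,-0.4,0.0047,0,0.03,0.05],[0,0,-0.4,0.0047,0,0.06,0.05],[0,0,-0.4,0.0047,0,0.08,0.05],[0,0,-0.4,0.0047,0,0.092,0.05],[0,0,-0.4,0.0047,0,0.092,0.0],[0,0,-0.4,0.0047,0,0.092,0.0],[0,0,-0.4,0.0047,0,0.092,0.0],[0,0,-0.4,0.0047,0,0.092,0.0],[0,0,-0.4,0.0047,0,0.092,0.0]]]' > path.dat && python3 jog.py path.dat 25
python3 -c "
from h import *
s=monitor.sense();print(s['ft_force'],s['torque'],s['grip_force']);delta([.5494,.0211,.115],-26.4)"
```

```text
t: 3.38
position: [0.5503, 0.0221, 0.1172]
eef_rot: [[0.438, 0.899, 0.001], [0.899, -0.438, -0.0], [0.0, 0.001, -1.0]]
ft_force: [-1.0, 0.5, 3.9]
gripper_width: 0.0118
grip_force: 25.0
[-0.97791776  0.53936968  3.93746687] [-0.03253106  0.0631581  -0.04832624] 24.998711943626404
d [-0.0012 -0.0004  0.0022] rz 0.45 q [ 10.9  32.7 -23.3 107.4  18.1  43.5 -48.4]  z [ 7.e-04 -1.e-04 -1.e+00]
```

```bash
echo '[[[0,0,0,0,0,-0.01,0],[0,0,0,0,0,-0.04,0],[0,0,0,0,0,-0.08,0],[0,0,0,0.05,-0.019,-0.08,0],[0,0,0,0.1,-0.038,-0.08,0],[0,0,0,0.14,-0.054,-0.08,0],[0,0,0,0.14,-0.054,-0.04,0],[0,0,0,0.14,-0.054,0.01,0],[0,0,0,0.14,-0.054,0.055,0],[0,0,0,0.14,-0.054,0.075,0],[0,0,0,0.14,-0.054,0.075,0]]]' > path.dat && python3 jog.py path.dat
python3 -c "
from h import *
s=monitor.sense();print(s['ft_force'],s['torque'],s['grip_force']);delta([.5633,.171,.0332])"
```

```text
t: 4.75
position: [0.5621, 0.1715, 0.0413]
eef_rot: [[0.437, 0.899, -0.002], [0.899, -0.437, -0.0], [-0.001, -0.001, -1.0]]
ft_force: [0.6, 0.2, 0.7]
gripper_width: 0.0117
grip_force: 25.0
[0.60896217 0.23933371 0.74225771] [-0.05096025 -0.06134337 -0.00218761] 24.9981227517128
d [0.     0.0013 0.0081] q [ -5.5  42.4 -21.6 103.   23.2  39.1 -66.2]  z [-1.6e-03 -4.0e-04 -1.0e+00]
```

```bash
echo '[[[0,0,0,0,0,0.004,0],[0,0,0,0,0,0.007,0],[0,0,0,0,0,0.008,0],[0,0,0,0,0,0.008,0]]]' > path.dat && python3 jog.py path.dat
python3 -c "
from h import *
s=monitor.sense();print(s['ft_force'],s['position'])"
```

```text
t: 5.25
position: [0.5628, 0.1716, 0.034]
eef_rot: [[0.437, 0.899, 0.0], [0.899, -0.437, 0.0], [0.0, 0.0, -1.0]]
ft_force: [0.4, -0.1, 0.1]
gripper_width: 0.0118
grip_force: 25.0
[ 0.442495   -0.10743434  0.05427175] [0.56280872 0.17162093 0.0340363 ]
```

```bash
echo '[[[0,0,0,0,0,0.001,0],[0,0,0,0,0,0.001,0],[0,0,0,0,0,0.001,0.05],[0,0,0,0,0,0.001,0.05],[0,0,0,0,0,0.001,0.05],[0,0,0,0,0,-0.03,0.05],[0,0,0,0,0,-0.09,0.05],[0,0,0,0,0,-0.15,0.05],[0,0,0,-0.05,0.02,-0.19,0.024],[0,0,0,-0.10,0.04,-0.19,0.024],[0,0,0,-0.145,0.054,-0.19,0.024],[0,0,0,-0.145,0.054,-0.19,0.024],[0,0,0,-0.145,0.054,-0.19,0.024],[0,0,0,-0.145,0.054,-0.19,0.024]]]' > path.dat && python3 jog.py path.dat
python3 - <<'E'
from h import *
delta([.5494,.0211,.14])
s=monitor.sense();print(s['torque'],s['ft_force'],s['gripper_width'])
f,P,ok=wrist();cv2.imwrite("pics/w2.png",f[...,::-1])
q=ok&(np.hypot(P[...,0]-.55,P[...,1]-.021)<.06)
p=P[q&(P[...,2]>.103)&(P[...,2]<.115)];print("rim",len(p),np.median(p[:,2]),cv2.minEnclosingCircle((p[:,:2]*1000).astype(np.float32)))
q=ok&(np.hypot(P[...,0]-.5494,P[...,1]-.0211)<.028)
p=P[q&(P[...,2]>.09)&(P[...,2]<.103)];print("wing",len(p),np.median(p,0).round(4),rect(p))
for w in(0,1):
  g,P,ok=fixed("top") if w else (f,P,ok)
  q=ok&(np.hypot(P[...,0]-.563,P[...,1]-.171)<.06)
  for a,b in((.024,.034),(.04,.055)):
    p=P[q&(P[...,2]>a)&(P[...,2]<b)];print("cap",len(p),np.median(p[:,2]) if len(p) else 0,(cv2.minEnclosingCircle((p[:,:2]*1000).astype(np.float32)),rect(p)) if len(p) else 0)
E
```

```text
t: 7.0
position: [0.5478, 0.0194, 0.2237]
eef_rot: [[0.435, 0.9, -0.0], [0.9, -0.435, 0.001], [0.001, -0.0, -1.0]]
ft_force: [-0.5, 0.6, -0.3]
gripper_width: 0.0239
grip_force: 0.0
d [0.0022 0.0007 0.0837] q [ 14.4  24.3 -27.  103.4  13.   55.5 -43.8]  z [-0.e+00  8.e-04 -1.e+00]
[-0.05793788 -0.08092134 -0.00629469] [-0.52682466  0.63142289 -0.31495432] 0.023946986469753594
rim 1823 0.10805596699824484 ((549.6878662109375, 21.63381004333496), 41.0659294128418)
wing 550 [0.5497 0.022  0.0985] ((549.4216918945312, 21.355005264282227), (14.47744083404541, 34.067771911621094), 50.14979553222656)
cap 4170 0.028275408839487384 (((562.4515380859375, 170.0655059814453), 42.293209075927734), ((562.3987426757812, 169.99420166015625), (83.3573226928711, 83.08375549316406), 39.0357666015625))
cap 415 0.04796354124589808 (((563.4771728515625, 169.43478393554688), 17.48110580444336), ((562.4151000976562, 169.92477416992188), (34.616756439208984, 12.827942848205566), 64.7884292602539))
cap 615 0.027750739886995612 (((560.3082885742188, 172.9046630859375), 56.585975646972656), ((558.5921630859375, 174.4076690673828), (87.85284423828125, 108.01004791259766), 24.43115234375))
cap 60 0.047012466088793836 (((562.8844604492188, 168.10926818847656), 16.842849731445312), ((562.259765625, 168.38868713378906), (32.46146774291992, 12.753059387207031), 65.90171813964844))
```

View pics/w2.png

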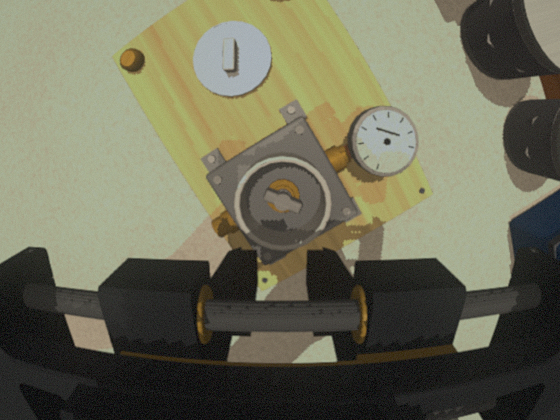

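The cap lies flat at (230,58), and the well is open with the wing at (282,202), pointing at about 140° azimuth.

```bash
echo '[[[0,0,-10,0.002,0.001,0,0.024],[0,0,-20,0.002,0.001,0,0.024],[0,0,-30,0.002,0.001,0,0.024],[0,0,-40,0.002,0.001,0,0.024],[0,0,-50,0.002,0.001,0,0.024],[0,0,-60,0.002,0.001,0,0.024],[0,0,-70,0.002,0.001,0,0.024],[0,0,-76,0.002,0.001,0,0.024],[0,0,-76,0.002,0.001,0,0.024],[0,0,-76,0.002,0.001,0,0.024]]]' > path.dat && python3 jog.py path.dat
cat > k.py <<'E'
from h import *
f,P,ok=wrist();cv2.imwrite("pics/w3.png",f[...,::-1])
q=ok&(np.hypot(P[...,0]-.5494,P[...,1]-.0211)<.06)
p=P[q&(P[...,2]>.103)&(P[...,2]<.115)];print("rim",cv2.minEnclosingCircle((p[:,:2]*1000).astype(np.float32)))
m=ok&(np.hypot(P[...,0]-.5494,P[...,1]-.0211)<.03)&(P[...,2]>.094)&(P[...,2]<.103)
p=P[m];c=p.mean(0);w,V=np.linalg.eigh(np.cov(p[:,:2].T));a=np.degrees(np.arctan2(V[1,1],V[0,1]))%180
print("wing",len(p),c.round(4),"az",a,np.sqrt(w*12).round(4),rect(p))
delta([.5494,.0213,.083],a-90)
E
python3 k.py
```

```text
t: 8.35
position: [0.5496, 0.0193, 0.2237]
eef_rot: [[-0.766, 0.643, 0.0], [0.643, 0.766, 0.0], [0.0, 0.0, -1.0]]
ft_force: [0.4, -0.1, -0.1]
gripper_width: 0.0241
grip_force: 0.0
rim ((549.586669921875, 21.002593994140625), 41.32499694824219)
wing 494 [0.5492 0.0216 0.0986] az 131.61386617873345 [0.0117 0.0318] ((549.4415893554688, 21.255186080932617), (13.859601974487305, 33.51307678222656), 49.40875244140625)
d [0.0014 0.0015 0.1407] rz 8.38 q [ 26.2  28.2 -43.4 102.4  22.5  58.3  24.2]  z [ 0.  0. -1.]
```

```bash
cat >> k.py <<'E'
ys,xs=np.where(m);x0,y0=int(xs.mean())-50,int(ys.mean())-40
g=f.copy();g[m]=(g[m]//2+np.array([127,0,0])).astype(np.uint8)
im=np.hstack([f[y0:y0+80,x0:x0+100],g[y0:y0+80,x0:x0+100]]);cv2.imwrite("pics/c3.png",cv2.resize(im,None,fx=4,fy=4,interpolation=cv2.INTER_NEAREST)[...,::-1]);print(x0,y0)
E
python3 k.py
```

```text
rim ((549.4815673828125, 21.605504989624023), 41.0625114440918)
wing 496 [0.5491 0.0217 0.0986] az 131.75678214936207 [0.0117 0.0319] ((549.3516845703125, 21.258155822753906), (13.879841804504395, 33.553367614746094), 50.079681396484375)
d [0.0015 0.0015 0.1407] rz 8.25 q [ 26.2  28.2 -43.4 102.4  22.5  58.3  24.2]  z [ 0.e+00 -1.e-04 -1.e+00]
233 162
```

View pics/c3.png

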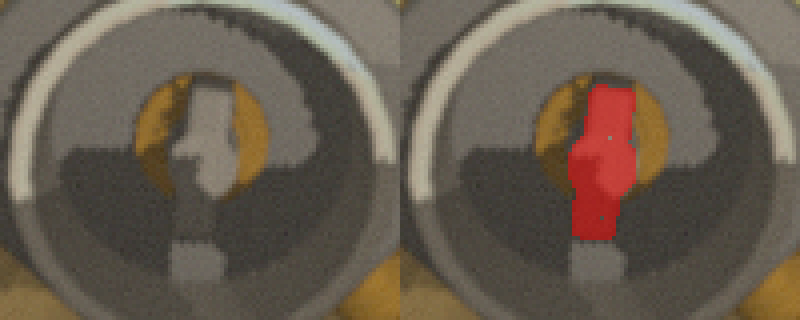

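The wing, crop-upright at (205,165), leans about 6–8° from the tool's x axis, which matches the PCA. I'm going down with rz +7.

```bash
echo '[[[0,0,7,0.0015,0.0015,0.03,0.024],[0,0,7,0.0015,0.0015,0.06,0.024],[0,0,7,0.0015,0.0015,0.09,0.024],[0,0,7,0.0015,0.0015,0.11,0.024],[0,0,7,0.0015,0.0015,0.125,0.024],[0,0,7,0.0015,0.0015,0.134,0.024],[0,0,7,0.0015,0.0015,0.14,0.024],[0,0,7,0.0015,0.0015,0.14,0.024]]]' > path.dat && python3 jog.py path.dat
python3 -c "
from h import *
s=monitor.sense();print(s['ft_force'],s['torque']);delta([.5494,.0213,.083],41.7)"
```

```text
t: 9.45
position: [0.5495, 0.0211, 0.0838]
eef_rot: [[-0.683, 0.731, 0.0], [0.731, 0.683, -0.0], [-0.0, 0.0, -1.0]]
ft_force: [-0.2, 0.6, -0.0]
gripper_width: 0.0239
grip_force: 0.0
[-0.19975945  0.63675295 -0.01091528] [-0.01064845 -0.11359944 -0.00896361]
d [0.0002 0.0001 0.0008] rz 1.36 q [ 19.4  38.6 -35.  107.8  31.3  43.5  10. ]  z [ 1.e-04 -0.e+00 -1.e+00]
```

```bash
echo '[[[0,0,0,0,0,0,0],[0,0,0,0,0,0,0],[0,0,0,0,0,0,0],[0,0,0,0,0,0,0],[0,0,0,0,0,0,0]]]' > path.dat && python3 jog.py path.dat 30
cat > s.py <<'E'
from h import *
s=monitor.sense();R=s['eef_rot'];print(s['t'],'F',s['ft_force'].round(2),'M',s['torque'].round(3),'w',s['gripper_width'].round(4),'az y',np.degrees(np.arctan2(R[1][1],R[0][1])).round(2),'q7',s['joint_positions'][6].round(1))
E
python3 s.py
```

```text
t: 10.07
position: [0.5498, 0.021, 0.0844]
eef_rot: [[-0.683, 0.731, 0.001], [0.731, 0.683, -0.0], [-0.001, 0.001, -1.0]]
ft_force: [-1.0, -0.8, 6.1]
gripper_width: 0.0098
grip_force: 31.0Traceback (most recent call last):
  File "s.py", line 2, in <module>
    s=monitor.sense();R=s['eef_rot'];print(s['t'],'F',s['ft_force'].round(2),'M',s['torque'].round(3),'w',s['gripper_width'].round(4),'az y',np.degrees(np.arctan2(R[1][1],R[0][1])).round(2),'q7',s['joint_positions'][6].round(1))
                                                                                                        ^^^^^^^^^^^^^^^^^^^^^^^^
AttributeError: 'float' object has no attribute 'round'
```

```bash
sed -i "s/s\['gripper_width'\].round(4)/round(s['gripper_width'],4)/" s.py; python3 s.py; echo '[[[0,0,3,0,0,0,0],[0,0,6,0,0,0,0],[0,0,9,0,0,0,0],[0,0,12,0,0,0,0]]]' > path.dat && python3 jog.py path.dat |head -1; python3 s.py;  echo '[[[0,0,3,0,0,0,0],[0,0,6,0,0,0,0],[0,0,9,0,0,0,0]]]' > path.dat && python3 jog.py path.dat|head -1 ; python3 s.py
```

```text
10.075 F [-0.99 -0.82  6.12] M [-0.124  0.168 -0.071] w 0.0098 az y 43.04 q7 10.0
t: 10.58
10.575 F [-1.41 -0.9   6.36] M [-0.149  0.156  0.055] w 0.0097 az y 30.98 q7 -0.1
t: 10.95
10.95 F [-1.68 -1.19  7.36] M [-0.259  0.274  0.101] w 0.0096 az y 21.98 q7 -7.6
```

```bash
cat >> s.py <<'E'
import sys;sys.exit(s['torque'][2]>0.19)
E
echo '[[[0,0,3,0,0,0,0],[0,0,6,0,0,0,0]]]' > path.dat && python3 jog.py path.dat |head -1; python3 s.py && echo '[[[0,0,3,0,0,0,0],[0,0,6,0,0,0,0]]]' > path.dat && python3 jog.py path.dat |head -1; python3 s.py && echo '[[[0,0,3,0,0,0,0],[0,0,6,0,0,0,0]]]' > path.dat && python3 jog.py path.dat|head -1;  python3 s.py
```

```text
t: 11.2
11.2 F [-1.23 -0.25  6.11] M [-0.202  0.293  0.112] w 0.0096 az y 15.98 q7 -12.6
11.2 F [-1.23 -0.25  6.11] M [-0.202  0.293  0.112] w 0.0096 az y 15.98 q7 -12.6
11.2 F [-1.23 -0.25  6.11] M [-0.202  0.293  0.112] w 0.0096 az y 15.98 q7 -12.6False
False
False
```

```bash
sed -i 's/sys.exit(\(.*\))$/sys.exit(int(\1))/' s.py
python3 s.py && echo '[[[0,0,3,0,0,0,0],[0,0,6,0,0,0,0]]]' > path.dat && python3 jog.py path.dat |head -1; python3 s.py && echo '[[[0,0,3,0,0,0,0],[0,0,6,0,0,0,0]]]' > path.dat && python3 jog.py path.dat|head -1;  python3 s.py && echo '[[[0,0,3,0,0,0,0],[0,0,6,0,0,0,0]]]' > path.dat && python3 jog.py path.dat |head -1; python3 s.py && echo '[[[0,0,3,0,0,0,0],[0,0,6,0,0,0,0]]]' > path.dat && python3 jog.py path.dat|head -1;  python3 s.py
```

```text
11.2 F [-1.23 -0.25  6.11] M [-0.202  0.293  0.112] w 0.0096 az y 15.98 q7 -12.6
t: 11.45
11.45 F [-0.98 -1.16  6.66] M [-0.271  0.332  0.119] w 0.0095 az y 9.98 q7 -17.6
t: 11.7
11.7 F [-2.37 -1.45  6.62] M [-0.303  0.354  0.128] w 0.0097 az y 3.98 q7 -22.5
t: 11.95
11.95 F [-1.13 -1.33  6.98] M [-0.216  0.398  0.076] w 0.0096 az y -2.02 q7 -27.4
t: 12.2
12.2 F [-2.14 -0.8   7.56] M [-0.262  0.386  0.095] w 0.0097 az y -8.02 q7 -32.4
```

```bash
python3 s.py && echo '[[[0,0,3,0,0,0,0],[0,0,6,0,0,0,0]]]' > path.dat && python3 jog.py path.dat |head -1; python3 s.py && echo '[[[0,0,3,0,0,0,0],[0,0,6,0,0,0,0]]]' > path.dat && python3 jog.py path.dat|head -1;  python3 s.py && echo '[[[0,0,3,0,0,0,0],[0,0,6,0,0,0,0]]]' > path.dat && python3 jog.py path.dat |head -1; python3 s.py && echo '[[[0,0,3,0,0,0,0],[0,0,6,0,0,0,0]]]' > path.dat && python3 jog.py path.dat|head -1;  python3 s.py && echo '[[[0,0,3,0,0,0,0],[0,0,6,0,0,0,0]]]' > path.dat && python3 jog.py path.dat |head -1; python3 s.py && echo '[[[0,0,3,0,0,0,0],[0,0,6,0,0,0,0]]]' > path.dat && python3 jog.py path.dat|head -1;  python3 s.py
```

```text
12.2 F [-2.14 -0.8   7.56] M [-0.262  0.386  0.095] w 0.0097 az y -8.02 q7 -32.4
t: 12.45
12.45 F [-2.11 -0.73  7.13] M [-0.296  0.434  0.113] w 0.0098 az y -14.02 q7 -37.3
t: 12.7
12.7 F [-2.92 -0.6   7.44] M [-0.255  0.464  0.049] w 0.0098 az y -20.01 q7 -42.2
t: 12.95
12.95 F [-2.12 -1.3   7.82] M [-0.284  0.439  0.149] w 0.0096 az y -26.02 q7 -47.0
t: 13.2
13.2 F [-2.88  0.16  7.84] M [-0.257  0.478  0.096] w 0.0099 az y -32.02 q7 -51.9
t: 13.45
13.45 F [-3.01 -0.94  7.79] M [-0.308  0.546  0.114] w 0.0096 az y -38.01 q7 -56.8
t: 13.7
13.7 F [-2.62 -1.01  8.27] M [-0.193  0.543  0.102] w 0.0097 az y -44.01 q7 -61.6
```

```bash
cat > s.py <<'E'
from h import *
import sys
M=[];t0=None
for i in range(4):
    s=monitor.sense();M.append(s['torque'][2])
    if i<3: optics.get_image("wrist")
R=s['eef_rot'];print(s['t'],'F',s['ft_force'].round(1),'Mz %.3f'%np.mean(M),np.round(M,3),'az',np.degrees(np.arctan2(R[1][1],R[0][1])).round(2),'q7',s['joint_positions'][6].round(1),flush=True)
sys.exit(int(np.mean(M)>0.155))
E
python3 s.py && echo '[[[0,0,3,0,0,0,0],[0,0,6,0,0,0,0]]]' > path.dat && python3 jog.py path.dat |head -1; python3 s.py && echo '[[[0,0,3,0,0,0,0],[0,0,6,0,0,0,0]]]' > path.dat && python3 jog.py path.dat|head -1;  python3 s.py && echo '[[[0,0,3,0,0,0,0],[0,0,6,0,0,0,0]]]' > path.dat && python3 jog.py path.dat |head -1; python3 s.py && echo '[[[0,0,3,0,0,0,0],[0,0,6,0,0,0,0]]]' > path.dat && python3 jog.py path.dat|head -1;  python3 s.py && echo '[[[0,0,3,0,0,0,0],[0,0,6,0,0,0,0]]]' > path.dat && python3 jog.py path.dat |head -1; python3 s.py
```

```text
13.85 F [-3.2 -1.3  7.6] Mz 0.055 [0.102 0.083 0.022 0.015] az -43.94 q7 -61.6
t: 14.1
14.25 F [-3.2 -1.3  8.3] Mz 0.033 [ 0.054  0.107 -0.02  -0.01 ] az -49.94 q7 -66.4
t: 14.5
14.65 F [-3.2 -0.7  7.7] Mz 0.084 [ 0.179  0.136 -0.028  0.049] az -55.93 q7 -71.2
t: 14.9
15.05 F [-2.6 -0.4  7.7] Mz 0.041 [ 0.145  0.125 -0.024 -0.082] az -61.93 q7 -76.0
t: 15.3
15.45 F [-3.8 -0.7  7.8] Mz 0.068 [0.124 0.069 0.075 0.006] az -67.93 q7 -80.8
t: 15.7
15.85 F [-3.4 -1.6  8.7] Mz 0.206 [0.288 0.229 0.158 0.148] az -73.9 q7 -85.6
```

```bash
echo '[[[0,0,0.6,0,0,0,0]]]' > path.dat && python3 jog.py path.dat|head -1;  python3 s.py
```

```text
t: 15.98
16.125 F [-3.2  0.3  7.7] Mz 0.248 [0.272 0.267 0.217 0.235] az -74.48 q7 -86.1
```

```bash
echo '[[[0,0,0,0,0,0,0.022],[0,0,0,0,0,0,0.022],[0,0,0,0,0,0,0.022],[0,0,0,0,0,-0.02,0.022],[0,0,0,0,0,-0.06,0.022],[0,0,0,0,0,-0.10,0.022],[0,0,-9,0,0,-0.14,0.04],[0,0,-18,0,0,-0.14,0.04],[0,0,-27,0,0,-0.14,0.04],[0,0,-36,0,0,-0.14,0.04],[0,0,-48,0,0,-0.14,0.04],[0,0,-48,0,0,-0.14,0.04],[0,0,-48,0,0,-0.14,0.04]]]' > path.dat && python3 jog.py path.dat
python3 - <<'E'
from h import *
f,P,ok=wrist()
m=ok&(np.hypot(P[...,0]-.5494,P[...,1]-.0211)<.03)&(P[...,2]>.094)&(P[...,2]<.103)
p=P[m];print(len(p),rect(p))
q=ok&(np.hypot(P[...,0]-.563,P[...,1]-.171)<.06)
for a,b in((.024,.034),(.04,.055)):
    p=P[q&(P[...,2]>a)&(P[...,2]<b)];print("cap",len(p),rect(p))
delta([.5627,.171,.11],-26.2)
E
```

```text
t: 17.75
position: [0.5493, 0.021, 0.2236]
eef_rot: [[0.45, 0.893, -0.0], [0.893, -0.45, 0.0], [-0.0, -0.0, -1.0]]
ft_force: [0.1, 0.0, -0.1]
gripper_width: 0.0395
grip_force: 0.0
507 ((549.5858764648438, 21.24651336669922), (33.47423553466797, 14.825450897216797), 19.333995819091797)
cap 4172 ((562.1603393554688, 169.88316345214844), (82.46870422363281, 82.98271179199219), 73.40416717529297)
cap 412 ((562.3093872070312, 169.614013671875), (33.44407653808594, 12.874053001403809), 65.03640747070312)
d [ 0.14   -0.0554  0.1136] rz -0.5 q [  6.5  23.  -17.1 103.6   8.1  54.6 -40.7]  z [-2.e-04  0.e+00 -1.e+00]
```

```bash
echo '[[[0,0,-0.5,0.05,-0.02,0,0.04],[0,0,-0.5,0.1,-0.04,0.02,0.04],[0,0,-0.5,0.14,-0.0555,0.06,0.04],[0,0,-0.5,0.14,-0.0555,0.11,0.04],[0,0,-0.5,0.14,-0.0555,0.15,0.04],[0,0,-0.5,0.14,-0.0555,0.18,0.04],[0,0,-0.5,0.14,-0.0555,0.19,0.04],[0,0,-0.5,0.14,-0.0555,0.19,0.04],[0,0,-0.5,0.14,-0.0555,0.19,0],[0,0,-0.5,0.14,-0.0555,0.19,0],[0,0,-0.5,0.14,-0.0555,0.19,0],[0,0,-0.5,0.14,-0.0555,0.19,0],[0,0,-0.5,0.14,-0.0555,0.19,0]]]' > path.dat && python3 jog.py path.dat 25
python3 -c "
from h import *
s=monitor.sense();print(s['ft_force'],s['torque'],s['grip_force']);delta([.5503,.0221,.197],-26.2)"
```

```text
t: 19.42
position: [0.5627, 0.1712, 0.0344]
eef_rot: [[0.439, 0.898, 0.001], [0.898, -0.439, 0.0], [0.0, 0.001, -1.0]]
ft_force: [-1.5, -0.7, 6.8]
gripper_width: 0.0119
grip_force: 25.0
[-1.46957041 -0.67222455  6.80324481] [-0.09759056  0.13703033  0.00965981] 25.001397728919983
d [-0.1393  0.0544 -0.1626] rz 0.16 q [-10.5  42.  -14.7 103.4  16.5  36.7 -61. ]  z [ 9.e-04  1.e-04 -1.e+00]
```

```bash
echo '[[[0,0,0,0,0,-0.01,0],[0,0,0,0,0,-0.05,0],[0,0,0,0,0,-0.11,0],[0,0,0,0,0,-0.165,0],[0,0,0,-0.05,0.02,-0.165,0],[0,0,0,-0.1,0.04,-0.165,0],[0,0,0,-0.1393,0.0545,-0.165,0],[0,0,0,-0.1393,0.0545,-0.165,0],[0,0,0,-0.1393,0.0545,-0.14,0],[0,0,0,-0.1393,0.0545,-0.115,0],[0,0,0,-0.1393,0.0545,-0.10,0],[0,0,0,-0.1393,0.0545,-0.10,0]]]' > path.dat && python3 jog.py path.dat
python3 -c "
from h import *
s=monitor.sense();print(s['ft_force'],s['torque'],s['grip_force']);delta([.5504,.0219,.1184],-26.2)"
```

```text
t: 20.92
position: [0.5494, 0.0227, 0.133]
eef_rot: [[0.438, 0.899, -0.002], [0.899, -0.438, 0.0], [-0.001, -0.002, -1.0]]
ft_force: [0.2, -0.4, -0.3]
gripper_width: 0.0115
grip_force: 25.0
[ 0.23096005 -0.35278208 -0.30893448] [-0.02774782  0.0024554  -0.0386294 ] 24.99990552663803
d [-0.0003  0.0013  0.0146] rz 0.22 q [  5.7  30.2 -16.5 107.3  11.8  44.2 -43.2]  z [-1.9e-03  2.0e-04 -1.0e+00]
```

```bash
echo '[[[0,0,0,0,0.001,0,0],[0,0,0,0,0.001,0.005,0],[0,0,0,0,0.001,0.008,0],[0,0,0,0,0.001,0.011,0],[0,0,0,0,0.001,0.013,0],[0,0,0,0,0.001,0.013,0]]]' > path.dat && python3 jog.py path.dat
python3 -c "
from h import *
delta([.5504,.0219,.1184],-26.2)"
```

```text
t: 21.68
position: [0.5509, 0.0215, 0.1205]
eef_rot: [[0.439, 0.899, -0.0], [0.899, -0.439, -0.0], [-0.0, -0.0, -1.0]]
ft_force: [-0.9, 0.9, -1.0]
gripper_width: 0.0119
grip_force: 25.0
d [ 0.0001 -0.0006  0.0021] rz 0.17 q [  5.5  31.4 -16.1 107.5  12.3  42.8 -43.5]  z [-3.e-04 -0.e+00 -1.e+00]
```

It's inside the well with no force. I'll seat it gently, then read the force before letting go.

```bash
echo '[[[0,0,0,0,0,0.001,0],[0,0,0,0,0,0.002,0],[0,0,0,0,0,0.003,0],[0,0,0,0,0,0.003,0]]]' > path.dat && python3 jog.py path.dat
```

```text
t: 22.18
position: [0.551, 0.0216, 0.1184]
eef_rot: [[0.439, 0.898, 0.0], [0.898, -0.439, -0.0], [-0.0, 0.0, -1.0]]
ft_force: [-2.4, -0.8, 6.5]
gripper_width: 0.0118
grip_force: 25.0
```

Seated at the predicted height with 6.5 N of contact. I'm releasing it and backing off.

```bash
echo '[[[0,0,0,0,0,0,0.04],[0,0,0,0,0,0,0.04],[0,0,0,0,0,0,0.04],[0,0,0,0,0,-0.03,0.04],[0,0,0,0,0,-0.07,0.04],[0,0,0,0,0,-0.1,0.04],[0,0,0,0,0,-0.1,0.04],[0,0,0,0,0,-0.1,0.04]]]' > path.dat && python3 jog.py path.dat
python3 - <<'E'
from h import *
f,P,ok=wrist();cv2.imwrite("pics/w9.png",f[...,::-1])
q=ok&(np.hypot(P[...,0]-.55,P[...,1]-.021)<.06)
for a,b in((.106,.118),(.125,.14)):
    p=P[q&(P[...,2]>a)&(P[...,2]<b)];print(len(p),np.median(p[:,2]),rect(p))
p=P[q&(P[...,2]>.106)&(P[...,2]<.118)];A=np.c_[p[:,:2]-[.55,.021],np.ones(len(p))];print("tilt",np.linalg.lstsq(A,p[:,2],rcond=None)[0])
E
```

```text
t: 23.18
position: [0.5504, 0.0214, 0.2168]
eef_rot: [[0.439, 0.899, -0.001], [0.899, -0.439, -0.0], [-0.001, -0.001, -1.0]]
ft_force: [-0.5, -0.0, 0.4]
gripper_width: 0.0401
grip_force: 0.0
7388 0.11241196634077971 ((550.3729248046875, 20.816741943359375), (83.49542999267578, 82.96282958984375), 11.780070304870605)
720 0.13225506744143595 ((550.6827392578125, 20.402414321899414), (33.922306060791016, 11.40028190612793), 63.7752685546875)
tilt [0.00131667 0.0008022  0.11240498]
```

View pics/w9.png

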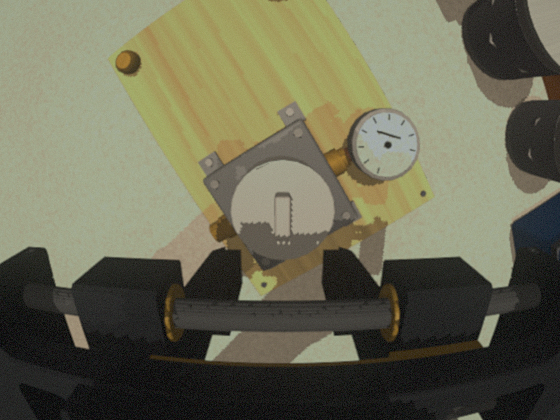

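The cap is home at (282,210): flange top at 112.4 mm, the same as before removal, with no tilt. The gripper is clear.

```bash
python3 -c "
from bench import robot, optics, monitor, sign_off
print(sign_off())"
```

```text
the job is handed in; nothing more can be done
None
```

I handed the job in at about 23 s: cap taken off and laid aside, knob turned clockwise to roughly 0.14 N m above running friction (snug range 0.05 to 0.2, noisy reading), then the cap put back level at its original height and released. The sign-off returned no verdict.

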